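# Fit the cup hanger arm into the slotted cup rack

### The job

Fit the blue hanger arm to the cup rack: put its two hook tabs into the top two slots of the white slotted strip, press it against the strip, then move it down until it is fully home and the orange safety catch has sprung out again over its back plate. Let go of it, and do not shift the other things on the trolley.

Things in the scene. Friction and masses are not known exactly. Their poses are not given: they have to be found in the camera images.
- hanger: Loose blue plastic cup hanger arm, 0.11 to 0.22 kg, standing the way up it is used. Origin: middle of the lower edge of its back plate's rear face; z up, +x along the arm, away from the plate. Plate x 0 to 6, 40 wide, 80 high. Arm: web 12 thick, x 6 to 110, z 0 to 30; crossbar 70 long at x 110 to 122, z 0 to 12, ends upturned to z 22.
- hanger_grip (a point): Middle of the hanger's upright finger-grip fin (hanger x 63, y 0, z 61), the place to grasp it. The fin stands on the web, 12 thick in y, x 45 to 81, z 30 to 80; fingers close along y.
- hanger_tabs (a point): Middle between the two hook tabs on the plate's rear face (hanger x 0, y 0, z 35). Tabs at y 0, 8 wide, reaching to x -12.5; necks at z 10 to 18 and 60 to 68. Each tip (x -7.5 to -12.5) has a lip hanging 8 below the neck, so the tips span z 2 to 18 and 52 to 68.
- post: Cup rack, fixed: black hollow steel post 61 wide, 234 high, on a base plate (x -80 to 110, 150 wide, 12 high); a white slotted strip 50 wide, 5 thick closes its front. Origin on the table below the middle of the strip's front face; +x points out of that face, roughly away from the robot; z up. Behind the strip 37 of free depth.
- rack_mid (a point): Fixed to the post in the strip's face plane, y 0, z 105: the hanger's origin when home if the strip sits at mid height. But the strip is clamped up to 10 higher or lower; this is not measured: see it or feel for it. Three slots at y 0, 12 wide, 20 high, 50 apart; lower edges at z 165, 115, 65 at mid height. The top two are for the hanger.
- catch (a joint): Orange sprung catch above the top slot, 26 wide, 14 high, 6 proud of the strip, at the strip's height. 0 = out, to 0.0065 m pushed in (1 to 2.5 N). Tabs go in with the hanger 8 to 12 above home; tabs that miss stop on the face, plate 12.5 off. Plate pressed to the strip pushes the catch in; home (necks on the slots' lower edges, 2.5 play) it springs out 2 above the plate and locks it.
- bowl: Small olive wood bowl, 110 across, 45 high, loose; origin under its middle. Leave alone.
- jug: Steel milk frother jug with a black lid and grey press button, 88 across, 121 high, loose, black handle to its +y; origin under its middle. Leave alone.
- cup: White ceramic espresso cup, 64 across, 55 high, loose, handle to its +y; origin under its middle. Leave alone.
- tamper: Steel tamper standing on its 58 base, 90 high, loose; origin under its middle. Leave alone.
- jar: Amber glass jar with wooden cap, 70 across, 100 high, loose; origin under its middle. Leave alone.
Things that resemble listed ones, but are neither listed nor needed, are in the scene too. There is more than one size of the post; the job needs the larger.

How it is judged:
On the way, in this order (a step that is already met when the one before it is completed fails the run):
1. the hanger arm is lifted off the table (height (world z) of hanger above 0.04 m), for 0.2 s.
2. the tabs are in the slots and the plate pushes the catch in (x of hanger in the frame of post between -0.004 and 0.005 m and y of hanger in the frame of post between -0.006 and 0.006 m and value of joint catch above 0.002 m), for 0.05 s.
At the end, for the whole second after the job is handed in: The hanger hangs at rest in the top two slots: plate within 4 mm of the strip, 5 mm of the middle, origin 92 to 119 mm up, upright within 0.12 rad, in line with the post within 0.2 rad, and the orange catch out again over the plate (under 1.5 mm) (x of hanger in the frame of post between -0.003 and 0.004 m and y of hanger in the frame of post between -0.005 and 0.005 m and z of hanger in the frame of post between 0.092 and 0.119 m and angle between hanger's own z axis and vertical below 0.12 rad and angle between the x axis of hanger and the x axis of post, either way round below 0.2 rad and value of joint catch below 0.0015 m and linear speed of hanger below 0.02 m/s and angular speed of hanger below 0.2 rad/s); the robot touches nothing.
It fails at once if another thing on the trolley was shifted by more than 30 mm (distance of any of bowl, jug, cup, tamper, jar from where it was at the start of the episode above 0.03 m).
It also fails if it takes over 54 s, if anything falls off the work surface, if the arm or the gripper's body presses on something with over 40 N, if the wrist force passes 120 N, or if a joint passes its speed limit or range.

### The arm

A 7-joint arm with a two-finger parallel gripper is mounted at the origin on the work surface. World frame = base frame: x ahead of the robot, y to its left, z up, the work surface at z = 0. Lengths are in m, angles in rad, forces in N, time in s.
With the tool pointing down it reaches from about 0.4 to 0.85 m from the base axis. Payload 4.4 kg.
Tool frame: the origin (TCP) lies at the very end of the fingers, on their centre line; the grasp point (between the pads) lies 19 mm behind it; z points along the fingers, y is the direction in which the jaws open and shut (so a half turn about z gives the same grasp; the last joint's range is limited). The gripper opens to 94 mm and grips with 3 to 60 N. Pads are 16 mm wide; open, the fingers measure 119 mm over their backs; the gripper's body (75 mm by 177 mm) begins 78 mm behind the grasp point.
Start: joints at [1.178, 0.628, 0.038, 1.517, -0.027, 0.996, -0.02], TCP at [0.209, -0.616, 0.205] pointing down, gripper open.
Joint ranges: [-3.06, 3.06], [-0.37, 2.12], [-1.25, 1.32], [0.18, 2.47], [-1.1, 4.24], [0.23, 1.98], [-2.94, 2.94]. Speed limits (rad/s): [2.57, 2.57, 3.14, 3.14, 3.14, 3.14, 3.14].

### API

Orientations are given as a 3x3 rotation matrix whose columns are the frame's x, y, z axes.
In Python, from workcell import arm, eyes gives the robot as it stands.
- The arm moves only by the tool apply_moves, never from a script. Its argument "rows" is a list of rows, each a list of 3 entries, a list of its own where there are three numbers: the turn, a rotation vector about the tool's x, y, z in rad, then the shift along the tool's x, y, z in m, then the closure in counts, from 0 (fully open) to 255 (shut). In form: [[[rx, ry, rz], [x, y, z], fingers], ...]. A call has 1 to 20 rows; each row shifts and turns the commanded pose from where the row before left it, along the tool's axes as they then stand; what a row does not reach is not made up. A row lasts 1/12 s, in which the tool goes at most 41.7 mm and 7.16 degrees, less where a joint would pass 70% of its speed; a pose out of reach is approached as far as the arm can. A call with a gripper value outside its range is refused whole. The fingers move at their own pace and stop on an object; "force" is the grip in N (left out, the last holds). Time passes only in rows, so rows that do not move let the fingers close. It gives the time, the measured TCP pose, the force and the opening at its end, in the units of the state.
- arm.sense(): the state, without advancing time (a new reading comes with each control period).
- eyes.read_camera(name): name is "scene" or "top" or "wrist"; returns a dict with "img" (400x640x3 uint8, blue, green, red), "fx", "fy", "cx", "cy" (pixels), "rvec" (rotation vector, rad) and "tvec" (3), from world to camera coordinates, as OpenCV has them. Camera axes: x right, y down, z forward; pixel columns grow to the right and rows downward; lengths in m; the calibration is good to about 2 mm. The wrist camera is an equidistant fisheye: a pixel r from the principal point sees the ray r / f radians off the axis. A picture is of the moment at which its call begins. There is no depth.
- arm.finish_job(): hands the job in, once; it reports no verdict.
Trained networks look in the newest picture that a camera, given by its name, has taken for a name from the list of things; names that differ only in an ending like _2 or _b are one class to them, and where a whole thing is asked for, a point or a joint stands for the part that bears it (a point fixed in the world has none). Each returns a list of dicts, best first, with "p" (0 to 1); they miss things now and then, are a little off and sometimes report something else, mostly with a low value. They report only what shows in the picture. A call takes as long as a camera call. They do not tell look-alikes from the thing itself.
- eyes.regions_of(camera, target): "pixels" (400x640 bool, what is visible of it).
- eyes.tip_of(camera, target): "at" ([x, y, z] in m, in world coordinates, good to about 4 mm: a listed point, or the origin of a listed thing).
The state is a dict: "time_s": time; "qpos": joint angles; "joint_vel": joint speeds; "joint_efforts": joint torques, N m; "tool_pos": TCP position; "orientation": TCP orientation; "contact_force": force on the tool from outside, world axes, zero at the start; "wrist_torque": the same for the moment, N m; "finger_gap": opening from 0.0 (shut) to 1.0 (fully open).
Only numpy, scipy, OpenCV 4.12 (cv2) and the standard library are available. Lean on these libraries where they do the work, as an engineer would, in place of code of your own. Each camera call takes 0.05 s, during which the arm holds its last target.

## Working session

There is one attempt and no reset: what is moved stays moved. The work goes in short steps, Python scripts to look and compute and a tool call to move; the robot and the scene stay as the last step left them, time stands still between calls to the robot, and variables do not carry over. Pictures are saved under pics/ and viewed, and the job is handed in when it is done.

Besides the shell and the picture viewer there is one more tool, called after ">>>" as name([rows], argument=value, ...), one row to a line, values as JSON. apply_moves: Moves the arm, as the interface text tells. Its arguments: {"type":"object","properties":{"rows":{"type":"array"},"force":{"type":"number"}},"required":["rows"]}

```bash
ls; mkdir -p pics; cat > h.py <<'E'
import numpy as np, cv2
from workcell import arm, eyes
def cam(n):
    return eyes.read_camera(n)
def proj(c,P,fish=False):
    P=np.atleast_2d(np.asarray(P,float)); R=cv2.Rodrigues(np.array(c['rvec'],float))[0]
    q=P@R.T+np.array(c['tvec']).ravel()
    if fish:
        r=np.hypot(q[:,0],q[:,1]); th=np.arctan2(r,q[:,2]); s=th/np.maximum(r,1e-9)
        return np.c_[c['fx']*q[:,0]*s+c['cx'],c['fy']*q[:,1]*s+c['cy']]
    return np.c_[c['fx']*q[:,0]/q[:,2]+c['cx'],c['fy']*q[:,1]/q[:,2]+c['cy']]
def ray(c,uv,fish=False):
    x=(uv[0]-c['cx'])/c['fx'];y=(uv[1]-c['cy'])/c['fy']
    R=cv2.Rodrigues(np.array(c['rvec'],float))[0]
    if fish:
        t=np.hypot(x,y); d=np.array([x/max(t,1e-9)*np.sin(t),y/max(t,1e-9)*np.sin(t),np.cos(t)])
    else: d=np.array([x,y,1.])
    return -R.T@np.array(c['tvec']).ravel(), R.T@d/np.linalg.norm(d)
def onz(c,uv,z,fish=False):
    o,d=ray(c,uv,fish); return o+d*(z-o[2])/d[2]
E
python3 - <<'E'
from h import *
for n in ['scene','top','wrist']:
    c=cam(n); cv2.imwrite(f'pics/a_{n}.png',c['img'])
    o,d=ray(c,(c['cx'],c['cy'])); print(n,c['fx'],o.round(3),d.round(3))
    for t in ['hanger','hanger_grip','hanger_tabs','post','rack_mid','catch','bowl','jug','cup','tamper','jar']:
        print(t,[(np.round(r['at'],3).tolist(),round(r['p'],2)) for r in eyes.tip_of(n,t)][:4])
print(arm.sense())
E
```

```text
pics
scene 419.74683948690466 [1.179 0.134 1.044] [-0.558 -0.18  -0.81 ]
hanger [([0.502, 0.27, 0.004], 0.71), ([0.735, 0.227, 0.004], 0.22)]
hanger_grip [([0.561, 0.267, 0.065], 0.81), ([0.711, -0.24, 0.001], 0.72)]
hanger_tabs [([0.5, 0.27, 0.036], 0.89), ([0.498, 0.271, 0.004], 0.68)]
post [([0.481, 0.081, 0.002], 0.73), ([0.343, 0.298, -0.004], 0.71), ([0.472, -0.276, -0.005], 0.65)]
rack_mid [([0.478, 0.078, 0.105], 0.95), ([0.341, 0.297, 0.077], 0.8)]Traceback (most recent call last):
  File "<stdin>", line 6, in <module>
ValueError: it knows: bowl, cup, hanger, hanger_grip, hanger_tabs, jar, jug, post, rack_mid, tamper
```

```bash

python3 - <<'E'
from h import *
for n in ['scene','top','wrist']:
    c=cam(n); cv2.imwrite(f'pics/a_{n}.png',c['img'])
    o,d=ray(c,(c['cx'],c['cy'])); print(n,c['fx'],o.round(3),d.round(3))
    for t in ['hanger','hanger_grip','hanger_tabs','post','rack_mid','bowl','jug','cup','tamper','jar']:
        print(t,[(np.round(r['at'],3).tolist(),round(r['p'],2),proj(c,r['at'],n=='wrist')[0].round().tolist()) for r in eyes.tip_of(n,t)][:4])
s=arm.sense(); print(s)
E
```

```text
scene 419.74683948690466 [1.179 0.134 1.044] [-0.558 -0.18  -0.81 ]
hanger [([0.501, 0.272, 0.002], 0.69, [440.0, 238.0])]
hanger_grip [([0.562, 0.264, 0.063], 0.57, [439.0, 245.0])]
hanger_tabs [([0.501, 0.27, 0.035], 0.7, [442.0, 232.0])]
post [([0.478, 0.082, 0.001], 0.79, [376.0, 216.0]), ([0.343, 0.301, -0.004], 0.77, [456.0, 198.0])]
rack_mid [([0.478, 0.081, 0.104], 0.96, [380.0, 195.0]), ([0.342, 0.3, 0.077], 0.66, [462.0, 182.0])]
bowl [([0.471, -0.273, -0.004], 0.69, [266.0, 189.0]), ([0.414, -0.433, 0.003], 0.21, [226.0, 163.0])]
jug [([0.415, -0.435, -0.0], 0.86, [226.0, 164.0])]
cup [([0.75, 0.027, -0.001], 0.83, [334.0, 295.0])]
tamper [([0.712, -0.243, -0.0], 0.87, [244.0, 257.0])]
jar [([0.734, 0.228, 0.004], 0.94, [411.0, 309.0])]
top 488.75509795876184 [ 0.297 -0.061  1.376] [ 0.21   0.    -0.978]
hanger [([0.499, 0.272, 0.002], 0.74, [199.0, 231.0])]
hanger_grip [([0.563, 0.266, 0.064], 0.56, [198.0, 205.0])]
hanger_tabs [([0.498, 0.271, 0.031], 0.64, [197.0, 230.0])]
post [([0.484, 0.081, -0.0], 0.75, [267.0, 237.0])]
rack_mid [([0.479, 0.08, 0.103], 0.72, [263.0,
[... 795 characters left out ...]
e-04,  8.93947119e-04,  4.09534090e-04,  7.79433580e-05,
        4.67005417e-06, -9.07792703e-05, -3.82623731e-04]), 'joint_efforts': array([-6.79565092e-04, -5.49586093e+01,  1.14280332e+00, -1.86941618e+01,
       -5.23361145e-02,  1.57087203e-02,  3.33749676e-05]), 'tool_pos': array([ 0.20871228, -0.61560089,  0.20548188]), 'orientation': array([[ 9.47074134e-01,  3.21014925e-01,  5.20847697e-05],
       [ 3.21014925e-01, -9.47074135e-01, -7.42010743e-06],
       [ 4.69461730e-05,  2.37473803e-05, -9.99999999e-01]]), 'contact_force': array([ 0.27449354, -0.18317428,  0.19069489]), 'wrist_torque': array([ 7.62759922e-05,  2.70807991e-03, -2.10650086e-02]), 'finger_gap': 0.9983549666569244}
```

View pics/a_scene.png

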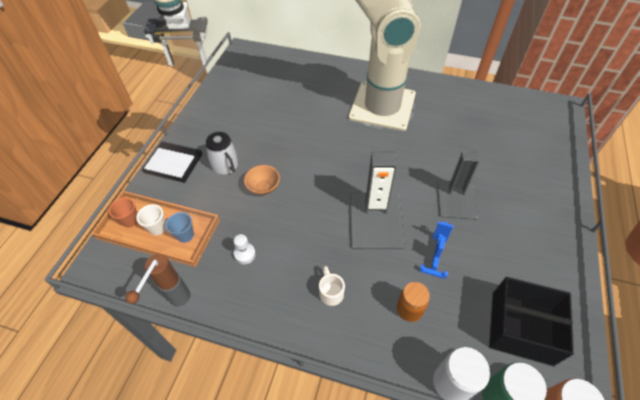

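```bash
sleep 1; ls pics
```

```text
a_scene.png
a_top.png
a_wrist.png
```

View pics/a_top.png

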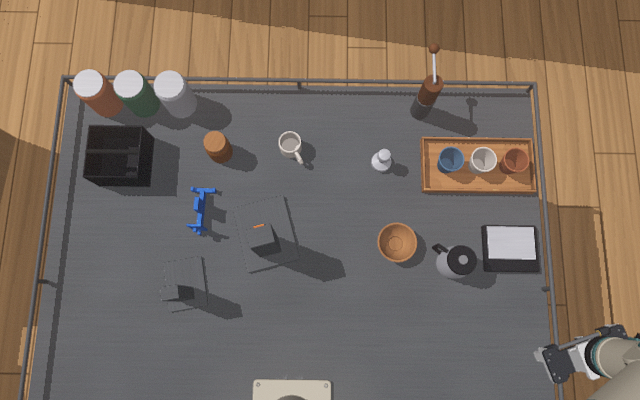

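Two posts: the larger one with the white strip and orange catch at scene (380,190), and a small black one at (460,185), which is the decoy. One blue hanger at (440,250) in scene. I'll check both in close crops.

```bash

python3 - <<'E'
from h import *
a=cv2.imread('pics/a_scene.png')[140:290,340:490]; b=cv2.imread('pics/a_top.png')[170:320,150:310]
cv2.imwrite('pics/b1.png',cv2.resize(a,(600,600),interpolation=3)); cv2.imwrite('pics/b2.png',cv2.resize(b,(640,600),interpolation=3))
E
```

```text
(no output)
```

View pics/b1.png

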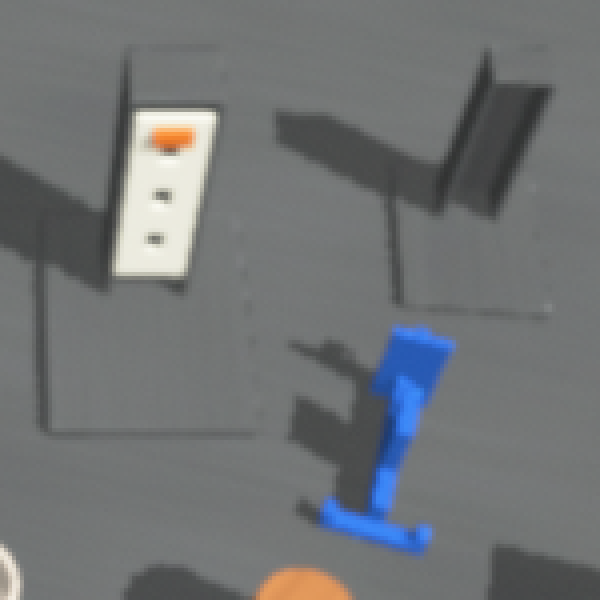

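View pics/b2.png

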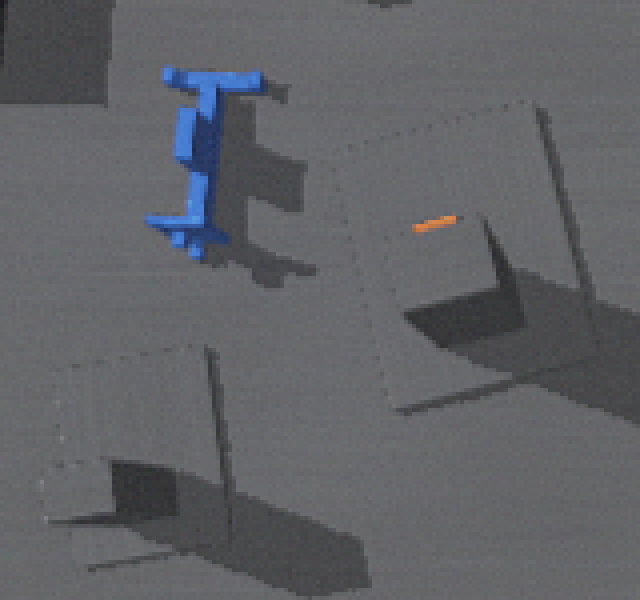

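```bash
cat >> h.py <<'E'
def T(p,yaw): 
    x,y,w=p; c,s=np.cos(w),np.sin(w); return lambda P:(np.asarray(P,float)@np.array([[c,s,0],[-s,c,0],[0,0,1]]))+np.array([x,y,0])
HB=[(0,6,-20,20,0,80),(6,110,-6,6,0,30),(110,122,-35,35,0,12),(110,122,-35,-29,0,22),(110,122,29,35,0,22),(45,81,-6,6,30,80),(-12.5,0,-4,4,10,18),(-12.5,-7.5,-4,4,2,18),(-12.5,0,-4,4,60,68),(-12.5,-7.5,-4,4,52,68)]
def boxc(b): 
    return np.array([[b[i],b[2+j],b[4+k]] for i in(0,1) for j in(0,1) for k in(0,1)])/1000.
def render(c,p,boxes,S=4,z=0,fish=False):
    m=np.zeros((400*S,640*S),np.uint8)
    for b in boxes:
        u=proj(c,T(p,0)(boxc(b))+[0,0,z],fish)
        h=cv2.convexHull(((u+0.5)*S*16).astype(np.int32)); cv2.fillConvexPoly(m,h,255,shift=4)
    return cv2.resize(m,(640,400),interpolation=cv2.INTER_AREA)/255.
E
python3 - <<'E'
from h import *
from scipy.optimize import minimize
cs={n:cam(n) for n in('scene','top')}
M={}
for n,c in cs.items():
    i=c['img'].astype(float); b=i[...,0]-np.maximum(i[...,1],i[...,2])*1.0
    m=np.clip((b-25)/40,0,1); 
    u=proj(c,[.56,.267,.03])[0].astype(int); k=np.zeros_like(m); k[u[1]-40:u[1]+40,u[0]-40:u[0]+40]=1; M[n]=m*k; print(n,M[n].sum())
def f(q,names=('scene','top')): return sum(np.abs(render(cs[n],q,HB)-M[n]).sum()/M[n].sum() for n in names)
for names in (('scene','top'),('scene',),('top',)):
    best=min((minimize(f,[.5,.27,w],args=(names,),method='Nelder-Mead',options=dict(initial_simplex=[[.5,.27,w],[.505,.27,w],[.5,.275,w],[.5,.27,w+.1]],xatol=1e-4,fatol=1e-4)) for w in(-.2,0,.1)),key=lambda r:r.fun); print('hanger',names,best.x.round(4),best.fun)
# post base corners from top (top edges) 
c=cs['top']
for uv in [(540,102),(335,150),(597,348),(398,410)]:
    print(onz(c,(150+uv[0]/4-.5+.12,170+uv[1]/4-.5+.12),.012).round(4),onz(c,(150+uv[0]/4,170+uv[1]/4),0).round(4))
c=cs['scene']
for uv in [(45,433),(255,433),(40,212),(240,212)]:
    print('s',onz(c,(340+uv[0]/4-.4,140+uv[1]/4-.4),.012).round(4))
E
```

```text
scene 669.325
top 403.19999999999993
hanger ('scene', 'top') [ 0.5012  0.2708 -0.0365] 0.6035607657759503
hanger ('scene',) [ 0.4987  0.2701 -0.0376] 0.05318718082235322
hanger ('top',) [ 0.5025  0.2715 -0.0314] 0.42120146669779024
[0.6045 0.0328 0.012 ] [0.6061 0.0325 0.    ]
[0.5675 0.1776 0.012 ] [0.5688 0.1786 0.    ]
[ 0.4295 -0.0117  0.012 ] [ 0.4296 -0.0124  0.    ]
[0.3848 0.125  0.012 ] [0.3845 0.1255 0.    ]
s [0.6088 0.0366 0.012 ]
s [0.5678 0.1768 0.012 ]
s [ 0.4237 -0.0146  0.012 ]
s [0.3812 0.1318 0.012 ]
```

```bash
cat > fitp.py <<'E'
from h import *
from scipy.optimize import minimize
def hull(c,P,S,fish=False):
    m=np.zeros((400*S,640*S),np.uint8); u=proj(c,P,fish); cv2.fillConvexPoly(m,cv2.convexHull(((u+0.5)*S*16).astype(np.int32)),255,shift=4); return m
def rect(x,y0,y1,z0,z1): return np.array([[x,y0,z0],[x,y1,z0],[x,y1,z1],[x,y0,z1]])/1000.
def whiteim(c,q,fish=False,S=4):
    # q: x,y,yaw,d(mm),ztop,zbot (mm)
    t=T(q[:3],0); d=q[3]
    m=hull(c,t(rect(0,-25,25,q[5],q[4])),S,fish)
    for z in (165,115,65):
        a=hull(c,t(rect(0,-6,6,z+d,z+d+20)),S,fish)&hull(c,t(rect(-5,-6,6,z+d,z+d+20)),S,fish); m[a>0]=0
    o=hull(c,t(boxc((0,6,-13,13,187+d,201+d))),S,fish); m[o>0]=0
    f=lambda a: cv2.resize(a,(640,400),interpolation=cv2.INTER_AREA)/255.
    return f(m),f(o)
E
python3 - <<'E'
from fitp import *
c=cam('scene'); t=cam('top'); 
i=c['img'].astype(float)
k=np.zeros((400,640)); k[150:220,355:405]=1
sat=i.max(2)-i.min(2)
for p in [(195,380),(205,375),(180,385),(170,372)]: print(i[p])
org=lambda i:np.clip((i[...,2]-i[...,0]-40)/100,0,1)
O=org(i)*k
W=np.clip((i.min(2)-95)/110,0,1)*k
it=t['img'].astype(float); kt=np.zeros((400,640)); kt[215:240,245:275]=1; Ot=org(it)*kt; print(O.sum(),W.sum(),Ot.sum())
def f(q,full=False):
    w,o=whiteim(c,q); wt,ot=whiteim(t,q)
    e=(((w-W)**2*k)[:].sum()/W.sum(), ((o-O)**2*k).sum()/O.sum(), ((ot-Ot)**2*kt).sum()/Ot.sum())
    return e if full else 2*e[0]+.3*e[1]+.2*e[2]
best=None
for w in(.22,.28):
  for d in(-6,0,6):
    x0=np.array([.479,.08,w,d,225+d,50+d],float)
    sim=np.vstack([x0]+[x0+v for v in np.diag([.005,.005,.06,4,6,6])])
    r=minimize(f,x0,method='Nelder-Mead',options=dict(initial_simplex=sim,xatol=1e-4,fatol=1e-5,maxiter=600)); print(r.x.round(4),r.fun,np.round(f(r.x,True),3))
    if best is None or r.fun<best.fun: best=r
w,o=whiteim(c,best.x)
z=np.hstack([W[150:225,350:410],w[150:225,350:410],O[150:225,350:410],o[150:225,350:410]])
cv2.imwrite('pics/fit.png',cv2.resize((z*255).astype(np.uint8),None,fx=3,fy=3,interpolation=0))
print(proj(t,T(best.x[:3],0)(boxc((-80,110,-75,75,0,12)))).round(1))
print(proj(c,T(best.x[:3],0)(boxc((-80,110,-75,75,0,12)))).round(1))
E
```

```text
[223. 235. 235.]
[223. 235. 236.]
[226. 237. 238.]
[ 98. 102. 100.]
49.980000000000004 1104.0181818181818 17.08
[4.819000e-01 7.920000e-02 1.852000e-01 1.310410e+01 2.308405e+02
 4.630950e+01] 0.38808009229044577 [0.079 0.063 1.051]
[4.808000e-01 7.920000e-02 2.241000e-01 1.141030e+01 2.269218e+02
 4.056450e+01] 0.4074505879237593 [0.087 0.059 1.081]
[4.815000e-01 7.970000e-02 2.316000e-01 1.276720e+01 2.300795e+02
 4.527290e+01] 0.38597507362078093 [0.08  0.067 1.027]
[4.811000e-01 7.910000e-02 1.296000e-01 1.158050e+01 2.283131e+02
 3.772100e+01] 0.4410211087776909 [0.098 0.079 1.106]
[4.811000e-01 7.910000e-02 2.119000e-01 1.191550e+01 2.280198e+02
 4.572810e+01] 0.3864227603039153 [0.078 0.06  1.062]
[4.82200e-01 7.92000e-02 2.62700e-01 1.31124e+01 2.30486e+02 4.84131e+01] 0.378421863807738 [0.076 0.057 1.043]
[[299.8 258.8]
 [299.6 258.4]
 [247.6 272.1]
 [247.  271.8]
 [284.  194.9]
 [283.7 194. ]
 [233.2 207.4]
 [232.5 206.6]]
[[349.6 195.2]
 [349.7 192.8]
 [398.5 195.9]
 [399.  193.6]
 [350.3 249.6]
 [350.5 247.5]
 [403.9 250.6]
 [404.5 248.5]]
```

View pics/fit.png

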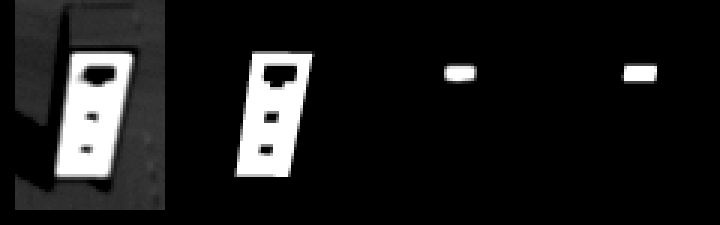

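Choice confirmed: the post at scene (380,190) with white strip, slots and orange catch; hanger origin ≈(0.500,0.270), yaw −0.037; post ≈(0.481,0.080), yaw ≈0.26, strip high (≈+10). Moving round.

>>> apply_moves([
  [[0,0,0.091],[0,0,-0.02],0],
  [[0,0,0.091],[0,0,-0.02],0],
  [[0,0,0.091],[0,0,-0.02],0],
  [[0,0,0.091],[0,0,-0.02],0],
  [[0,0,0],[0.0236,-0.0238,-0.0065],0],
  [[0,0,0],[0.0236,-0.0238,-0.0065],0],
  [[0,0,0],[0.0236,-0.0238,-0.0065],0],
  [[0,0,0],[0.0236,-0.0238,-0.0065],0],
  [[0,0,0],[0.0236,-0.0238,-0.0065],0],
  [[0,0,0],[0.0236,-0.0238,-0.0065],0],
  [[0,0,0],[0.0236,-0.0238,-0.0065],0],
  [[0,0,0],[0.0236,-0.0238,-0.0065],0],
  [[0,0,0],[0.0236,-0.0238,-0.0065],0],
  [[0,0,0],[0.0236,-0.0238,-0.0065],0],
  [[0,0,0],[0.0236,-0.0238,-0.0065],0],
  [[0,0,0],[0.0236,-0.0238,-0.0065],0],
  [[0,0,0],[0.0236,-0.0238,-0.0065],0],
  [[0,0,0],[0.0236,-0.0238,-0.0065],0],
  [[0,0,0],[0.0236,-0.0238,-0.0065],0],
  [[0,0,0],[0.0236,-0.0238,-0.0065],0],
])

```text
time_s: 3.82
tool_pos: [0.6012, -0.2478, 0.39]
orientation: [[0.999, -0.037, 0.0], [-0.037, -0.999, -0.0], [0.0, 0.0, -1.0]]
contact_force: [1.1, -0.5, 0.1]
finger_gap: 0.999
```

>>> apply_moves([
  [[0,0,0],[0,-0.035,0],0],
  [[0,0,0],[0,-0.035,0],0],
  [[0,0,0],[0,-0.035,0],0],
  [[0,0,0],[0,-0.035,0],0],
  [[0,0,0],[0,-0.035,0],0],
  [[0,0,0],[0,-0.035,0],0],
  [[0,0,0],[0,-0.035,0],0],
  [[0,0,0],[0,-0.035,0],0],
  [[0,0,0],[0,-0.035,0],0],
  [[0,0,0],[0,-0.035,0],0],
  [[0,0,0],[0,0,0],0],
])

```text
time_s: 4.73
tool_pos: [0.6121, 0.111, 0.3891]
orientation: [[1.0, -0.025, -0.001], [-0.025, -1.0, 0.007], [-0.001, -0.007, -1.0]]
contact_force: [-0.5, 1.6, -0.8]
finger_gap: 0.998
```

```bash

python3 - <<'E'
from fitp import *
c=cam('wrist'); cv2.imwrite('pics/w1.png',c['img']); np.save('w1.npy',c,allow_pickle=True)
o,d=ray(c,(c['cx'],c['cy']),True); print(o,d,c['fx'],arm.sense()['tool_pos'])
for q in([.4815,.0795,.26,10],): print(proj(c,T(q[:3],0)(rect(0,-25,25,45,230)),True).round(), proj(c,T(q[:3],0)(boxc((0,6,-13,13,197,211))),True).round())
E
```

```text
[0.67907187 0.10947932 0.56709659] [-0.23362678  0.01251052 -0.97224586] 309.70691628693146 [0.61255415 0.10616627 0.38911275]
[[352. 235.]
 [326. 243.]
 [328. 296.]
 [367. 286.]] [[355. 276.]
 [356. 281.]
 [336. 281.]
 [337. 286.]
 [354. 272.]
 [355. 277.]
 [335. 277.]
 [335. 282.]]
```

View pics/w1.png

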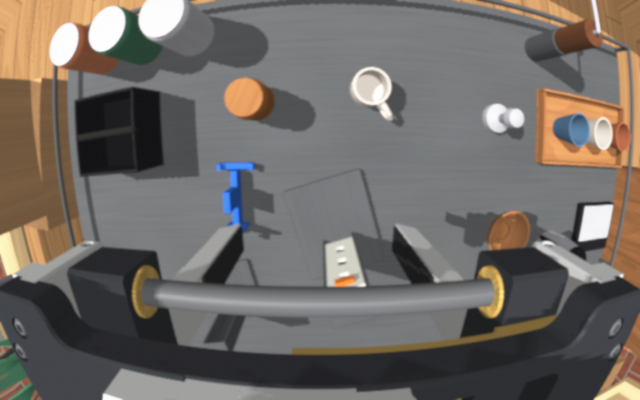

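The strip's lower edge shows at (326–352, 238), right where the fit predicts; jar is well clear of the hanger at (235,195). On to the hanger.

>>> apply_moves([
  [[0,0,0],[-0.0095,-0.0273,0.01],0],
  [[0,0,0],[-0.0095,-0.0273,0.02],0],
  [[0,0,0],[-0.0095,-0.0273,0.025],0],
  [[0,0,0],[-0.0095,-0.0273,0.03],0],
  [[0,0,0],[-0.0095,-0.0273,0.03],0],
  [[0,0,0],[-0.0095,-0.0273,0.03],0],
  [[0,0,0],[0,0,0.03],0],
  [[0,0,0],[0,0,0.02],0],
  [[0,0,0],[0,0,0],0],
  [[0,0,0],[0,0,0],0],
])

```text
time_s: 5.62
tool_pos: [0.5626, 0.2648, 0.194]
orientation: [[0.999, -0.039, -0.001], [-0.039, -0.999, -0.002], [-0.001, 0.002, -1.0]]
contact_force: [1.0, -0.9, -0.5]
finger_gap: 0.998
```

```bash

python3 - <<'E'
from fitp import *
c=cam('wrist'); s=arm.sense(); print(s['tool_pos'],np.arctan2(s['orientation'][1,0],s['orientation'][0,0]))
i=c['img'].copy().astype(float); 
b=i[...,0]-np.maximum(i[...,1],i[...,2]); m=(b>30).astype(float); k=np.zeros_like(m); k[90:300,170:420]=1; m*=k
def f(q): return np.abs(render(c,q,HB,3,0,True)-m)[:250].sum()/m.sum()
r=minimize(f,[.5,.2705,-.037],method='Nelder-Mead',options=dict(initial_simplex=[[.5,.27,-.037],[.505,.27,-.037],[.5,.275,-.037],[.5,.27,.03]],xatol=1e-4,fatol=1e-4)); print(r.x,r.fun,m.sum())
v=c['img'].copy(); cs,_=cv2.findContours((render(c,r.x,HB,3,0,True)>.5).astype(np.uint8),0,1); cv2.drawContours(v,cs,-1,(0,255,0),1); cv2.imwrite('pics/w2.png',v)
E
```

```text
[0.56361551 0.26535363 0.19548334] -0.03905619909971997
[ 0.49981442  0.27281841 -0.03748192] 0.08891925921707824 3099.0
```

View pics/w2.png

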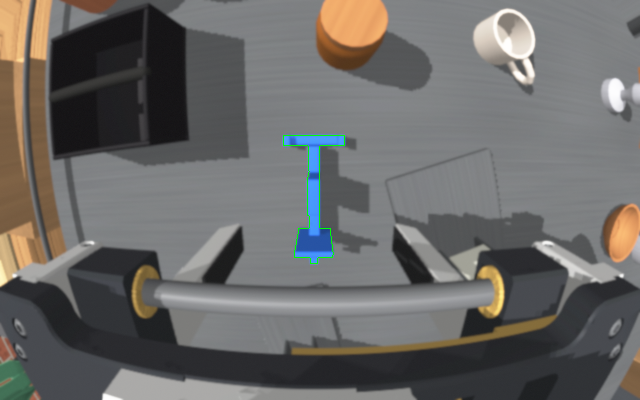

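>>> apply_moves([
  [[0,0,0],[0,-0.005,0.0255],0],
  [[0,0,0],[0,0,0.0255],0],
  [[0,0,0],[0,0,0.0255],0],
  [[0,0,0],[0,0,0.0255],0],
  [[0,0,0],[0,0,0.0255],0],
  [[0,0,0],[0,0,0.0265],0],
  [[0,0,0],[0,0,0],0],
  [[0,0,0],[0,0,0],0],
  [[0,0,0],[0,0,0],255],
  [[0,0,0],[0,0,0],255],
  [[0,0,0],[0,0,0],255],
  [[0,0,0],[0,0,0],255],
  [[0,0,0],[0,0,0],255],
  [[0,0,0],[0,0,0],255],
  [[0,0,0],[0,0,0],255],
  [[0,0,0],[0,0,0],255],
], force=40)

```text
time_s: 7.0
tool_pos: [0.5625, 0.2714, 0.0405]
orientation: [[0.999, -0.037, -0.0], [-0.037, -0.999, -0.0], [-0.0, 0.0, -1.0]]
contact_force: [-0.0, 0.7, 0.1]
finger_gap: 0.469
```

```bash

python3 - <<'E'
from fitp import *
s=arm.sense(); print(s['time_s'],s['tool_pos'],s['orientation'].round(4),s['contact_force'],s['finger_gap'])
E
```

```text
7.0 [0.56251807 0.2714364  0.0405081 ] [[ 9.993e-01 -3.720e-02 -0.000e+00]
 [-3.720e-02 -9.993e-01 -1.000e-04]
 [-0.000e+00  1.000e-04 -1.000e+00]] [-0.03077439  0.70393461  0.12911317] 0.4686674747079079
```

Still closing; wait, then lift.

>>> apply_moves([
  [[0,0,0],[0,0,0],255],
  [[0,0,0],[0,0,0],255],
  [[0,0,0],[0,0,0],255],
  [[0,0,0],[0,0,0],255],
  [[0,0,0],[0,0,0],255],
  [[0,0,0],[0,0,0],255],
  [[0,0,0],[0,0,0],255],
  [[0,0,0],[0,0,0],255],
  [[0,0,0],[0,0,0],255],
  [[0,0,0],[0,0,0],255],
], force=40)

```text
time_s: 7.83
tool_pos: [0.5625, 0.2715, 0.0404]
orientation: [[0.999, -0.037, -0.0], [-0.037, -0.999, -0.0], [-0.0, 0.0, -1.0]]
contact_force: [0.1, -0.4, -0.3]
finger_gap: 0.125
```

```bash

python3 - <<'E'
from fitp import *
s=arm.sense(); print(s['time_s'],s['tool_pos'],s['contact_force'],s['finger_gap'])
E
```

```text
7.8333 [0.56247509 0.27146738 0.04039637] [ 0.12366099 -0.3682284  -0.3145106 ] 0.125140176630107
```

>>> apply_moves([
  [[0,0,0],[0,0,-0.01],255],
  [[0,0,0],[0,0,-0.02],255],
  [[0,0,0],[0,0,-0.025],255],
  [[0,0,0],[0,0,-0.025],255],
  [[0,0,0],[0,0,-0.025],255],
  [[0,0,0],[0,0,-0.02],255],
  [[0,0,-0.099],[0,0,0],255],
  [[0,0,-0.099],[0,0,0],255],
  [[0,0,-0.099],[0,0,0],255],
  [[0,0,0],[-0.002,0.0164,0],255],
  [[0,0,0],[-0.002,0.0164,0],255],
  [[0,0,0],[-0.002,0.0164,0],255],
  [[0,0,0],[-0.002,0.0164,0],255],
  [[0,0,0],[-0.002,0.0164,0],255],
  [[0,0,0],[-0.002,0.0164,0],255],
  [[0,0,0],[-0.002,0.0164,0],255],
  [[0,0,0],[-0.002,0.0164,0],255],
  [[0,0,0],[-0.002,0.0164,0],255],
  [[0,0,0],[-0.002,0.0164,0],255],
], force=50)

```text
time_s: 9.42
tool_pos: [0.5855, 0.1069, 0.1663]
orientation: [[0.966, 0.257, 0.001], [0.257, -0.966, -0.0], [0.001, 0.0, -1.0]]
contact_force: [-0.3, -0.2, -0.7]
finger_gap: 0.123
```

>>> apply_moves([
  [[0,0,0],[0,0,0],255],
  [[0,0,0],[0,0,0],255],
  [[0,0,0],[0,0,0],255],
  [[0,0,0],[0,0,0],255],
], force=50)

```text
time_s: 9.75
tool_pos: [0.5851, 0.1097, 0.1657]
orientation: [[0.966, 0.259, 0.0], [0.259, -0.966, 0.001], [0.0, -0.001, -1.0]]
contact_force: [0.8, 0.5, -0.3]
finger_gap: 0.124
```

```bash

python3 - <<'E'
from fitp import *
s=arm.sense(); tp=s['tool_pos'];print(s['time_s'],tp,s['orientation'].round(4),s['contact_force'],s['finger_gap'])
yaw=np.arctan2(s['orientation'][1,0],s['orientation'][0,0]); print(yaw)
hq=[tp[0]-.0627*np.cos(yaw),tp[1]-.0627*np.sin(yaw),yaw]; hz=tp[2]-.0404; print(hq,hz)
for n in('wrist','scene','top'):
    c=cam(n); v=c['img'].copy(); fi=n=='wrist'
    np.save(f'{n}3.npy',c,allow_pickle=True); cv2.imwrite(f'pics/raw3_{n}.png',v)
    cs,_=cv2.findContours((render(c,hq,HB,4,hz,fi)>.5).astype(np.uint8),0,1); cv2.drawContours(v,cs,-1,(0,255,0),1)
    u=proj(c,T([.4815,.0795,.26],0)([[0,0,.15]]),fi)[0]
    if not fi: x0,y0=int(u[0])-60,int(u[1])-50; v=cv2.resize(v[y0:y0+110,x0:x0+130],(780,660),interpolation=3)[:600]
    cv2.imwrite(f'pics/v3_{n}.png',v)
E
```

```text
9.75 [0.58510408 0.10973027 0.16574352] [[ 9.659e-01  2.589e-01  2.000e-04]
 [ 2.589e-01 -9.659e-01  1.200e-03]
 [ 5.000e-04 -1.100e-03 -1.000e+00]] [ 0.78826642  0.50678437 -0.26169606] 0.12431172673501574
0.26184192332460665
[np.float64(0.5245412208500231), np.float64(0.0934997434812322), np.float64(0.26184192332460665)] 0.12534352041901603
```

View pics/v3_wrist.png

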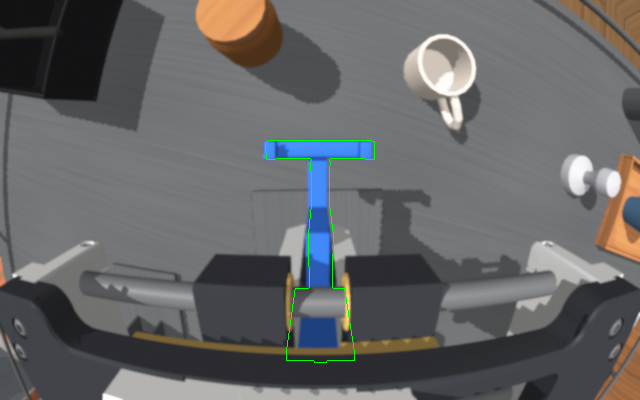

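View pics/v3_scene.png

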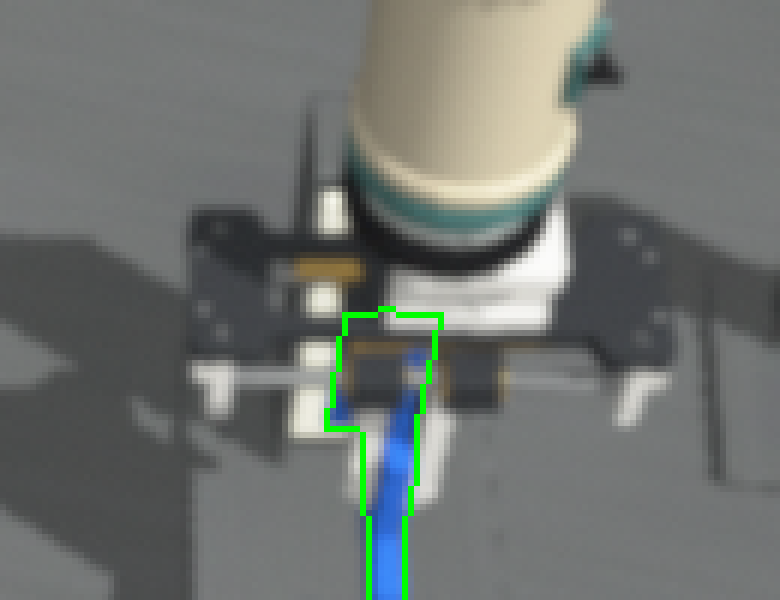

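View pics/v3_top.png

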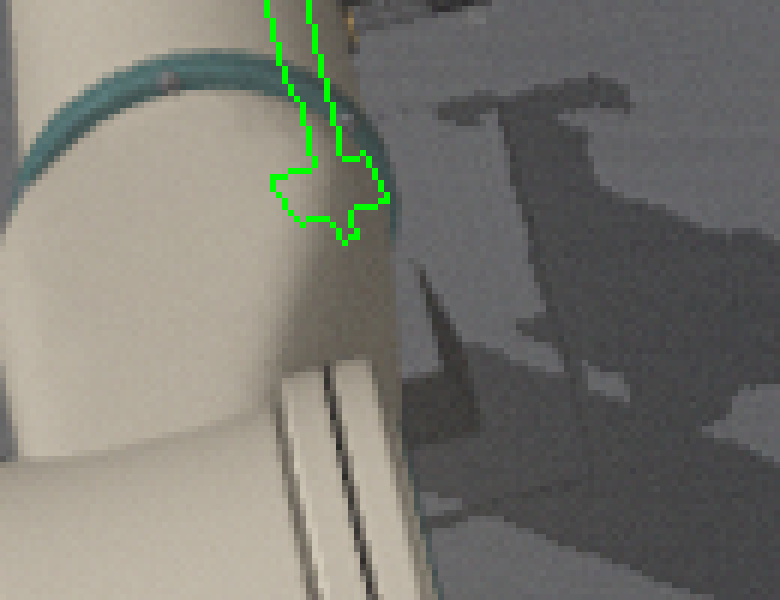

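```bash

python3 - <<'E'
from fitp import *
c=np.load('w1.npy',allow_pickle=True).item(); i=c['img'].astype(float)
cv2.imwrite('pics/w1c.png',cv2.resize(c['img'][225:300,300:395],None,fx=7,fy=7,interpolation=3))
s=cv2.imread('pics/a_scene.png').astype(float)
E
```

```text
(no output)
```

View pics/w1c.png

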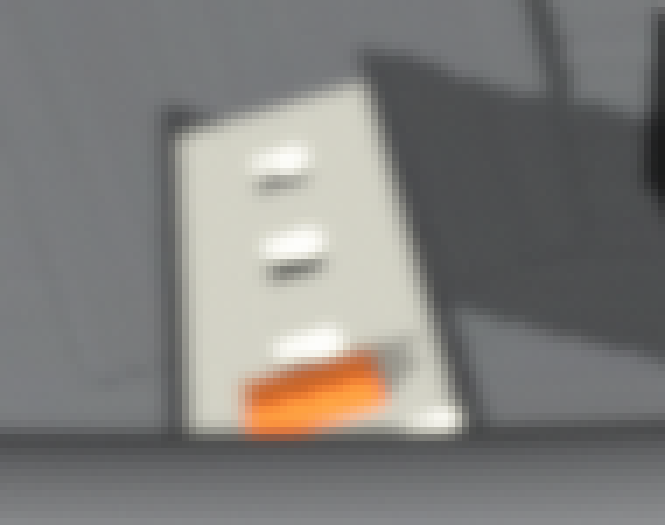

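```bash

cat > lsq.py <<'E'
from fitp import *
from scipy.optimize import least_squares
w=np.load('w1.npy',allow_pickle=True).item(); s=cam('scene')
W=lambda u,v:(300+u/7-.43,225+v/7-.43)
Sc=lambda u,v:(340+u/4-.375,140+v/4-.375)
# (cam, pixel, function d,zb,zt -> local mm)
obs=[('w',W(280,160),lambda d,zb,zt:(-2.5,0,65+d)),('w',W(293,245),lambda d,zb,zt:(-2.5,0,115+d)),
('w',W(308,342),lambda d,zb,zt:(-2.5,0,165+d)),
('w',W(178,135),lambda d,zb,zt:(0,25,zb)),('w',W(370,85),lambda d,zb,zt:(0,-25,zb)),
('w',W(246,382),lambda d,zb,zt:(6,13,187+d)),('w',W(375,350),lambda d,zb,zt:(6,-13,187+d)),
('w',W(250,407),lambda d,zb,zt:(6,13,201+d)),('w',W(385,372),lambda d,zb,zt:(6,-13,201+d)),
('s',Sc(130,110),lambda d,zb,zt:(0,-25,zt)),('s',Sc(218,110),lambda d,zb,zt:(0,25,zt)),
('s',Sc(112,276),lambda d,zb,zt:(0,-25,zb)),('s',Sc(187,276),lambda d,zb,zt:(0,25,zb)),
('s',Sc(173,138),lambda d,zb,zt:(5,0,195+d)),
('s',Sc(155,237),lambda d,zb,zt:(-2.5,0,76.5+d)),('s',Sc(162,194),lambda d,zb,zt:(-2.5,0,126.5+d))]
def res(q,use):
    r=[]
    for k,uv,f in obs:
        if k not in use: continue
        P=T(q[:3],0)(np.array([f(*q[3:6])])/1000.); r.append(proj(w if k=='w' else s,P,k=='w')[0]-uv)
    return np.array(r).ravel()
for use in('ws','w','s'):
    R=least_squares(res,[.481,.08,.26,8,45,228],args=(use,),x_scale=[.01,.01,.1,5,5,5],loss='soft_l1')
    J=R.jac; cov=np.linalg.pinv(J.T@J)*.25; print(use,R.x.round(4),np.sqrt(np.diag(cov)).round(4)); print(res(R.x,use).reshape(-1,2).round(1).tolist())
E
python3 lsq.py
```

```text
ws [4.788000e-01 7.990000e-02 2.500000e-01 8.090400e+00 4.293270e+01
 2.265338e+02] [1.4000e-03 3.0000e-04 1.8800e-02 2.5789e+00 3.1247e+00 2.1517e+00]
[[0.4, 0.1], [0.5, -0.0], [0.7, 0.6], [0.3, -0.3], [-0.5, -0.2], [-0.1, -0.7], [0.1, -1.0], [-0.2, 0.6], [-0.2, 0.7], [2.0, -0.2], [-0.2, 0.3], [0.7, -0.6], [-0.6, -0.1], [0.2, 0.4], [0.1, 0.2], [0.1, 0.2]]
w [4.79300e-01 8.01000e-02 2.38500e-01 8.70030e+00 4.57942e+01 2.28000e+02] [2.6000e-03 5.0000e-04 2.1600e-02 5.2733e+00 7.0311e+00 0.0000e+00]
[[0.3, 0.0], [0.4, -0.1], [0.5, 0.5], [0.1, -0.1], [-0.4, 0.2], [-0.3, -0.9], [0.1, -1.0], [-0.4, 0.4], [-0.3, 0.7]]
s [5.108000e-01 8.160000e-02 2.755000e-01 5.012230e+01 8.678760e+01
 2.636061e+02] [1.47000e-02 1.20000e-03 3.21000e-02 1.89044e+01 2.11781e+01 1.71879e+01]
[[1.2, 0.0], [-0.1, 0.1], [0.0, -0.1], [-0.6, 0.0], [0.1, -0.5], [-0.3, 0.5], [-0.2, 0.0]]
```

```bash
cat > where.py <<'E'
from h import *
import sys
s=arm.sense(); tp=s['tool_pos']; R=s['orientation']; P=np.array([.480,.0797]); yw=.256
yaw=np.arctan2(R[1,0],R[0,0]); c,sn=np.cos(yw),np.sin(yw)
o=tp-R@np.array([.0627,0,-.0404]) if 0 else tp+R@np.array([-.0627,0,.0404])
d=o[:2]-P; F=s['contact_force']
print('t %.2f yaw %.3f hanger in post x %.1f y %.1f z %.1f mm; F post x %.1f y %.1f z %.1f gap %.3f tilt %s tq %s'%(s['time_s'],yaw,1e3*(d[0]*c+d[1]*sn),1e3*(-d[0]*sn+d[1]*c),1e3*o[2],F[0]*c+F[1]*sn,-F[0]*sn+F[1]*c,F[2],s['finger_gap'],R[:2,2].round(4),s['wrist_torque'].round(2)))
E
python3 where.py
```

```text
t 9.95 yaw 0.261 hanger in post x 46.4 y 1.2 z 125.1 mm; F post x -0.0 y -0.4 z -1.2 gap 0.127 tilt [-0.      0.0003] tq [ 0.   -0.04 -0.05]
```

>>> apply_moves([
  [[0,0,0.005],[-0.006,0.0012,0.001],255],
  [[0,0,0],[-0.008,0,0],255],
  [[0,0,0],[-0.008,0,0],255],
  [[0,0,0],[-0.005,0,0],255],
  [[0,0,0],[0,0,0],255],
  [[0,0,0],[0,0,0],255],
  [[0,0,0],[0,0,0],255],
])

```text
time_s: 10.53
tool_pos: [0.5599, 0.0999, 0.1647]
orientation: [[0.968, 0.252, 0.001], [0.252, -0.968, 0.0], [0.001, 0.0, -1.0]]
contact_force: [-0.8, 0.0, -1.2]
finger_gap: 0.124
```

```bash
python3 where.py
```

```text
t 10.53 yaw 0.255 hanger in post x 19.8 y -0.6 z 124.3 mm; F post x -0.8 y 0.2 z -1.2 gap 0.124 tilt [0.0009 0.0002] tq [-0.    0.03 -0.  ]
```

>>> apply_moves([
  [[0,0,0],[-0.004,0,0],255],
  [[0,0,0],[-0.004,0,0],255],
  [[0,0,0],[-0.003,0,0],255],
  [[0,0,0],[0,0,0],255],
  [[0,0,0],[0,0,0],255],
  [[0,0,0],[0,0,0],255],
])

```text
time_s: 11.03
tool_pos: [0.5491, 0.0971, 0.1646]
orientation: [[0.968, 0.252, 0.0], [0.252, -0.968, 0.0], [0.0, 0.0, -1.0]]
contact_force: [0.5, 0.3, -1.1]
finger_gap: 0.121
```

```bash
python3 where.py
```

```text
t 11.03 yaw 0.255 hanger in post x 8.5 y -0.6 z 124.1 mm; F post x 0.6 y 0.2 z -1.1 gap 0.121 tilt [0.0004 0.0001] tq [-0.04 -0.05 -0.03]
```

>>> apply_moves([
  [[0,0,0],[-0.002,0,0],255],
  [[0,0,0],[-0.002,0,0],255],
  [[0,0,0],[-0.002,0,0],255],
  [[0,0,0],[0,0,0],255],
  [[0,0,0],[0,0,0],255],
])

```text
time_s: 11.45
tool_pos: [0.5435, 0.0956, 0.1646]
orientation: [[0.968, 0.252, 0.001], [0.252, -0.968, 0.0], [0.001, 0.0, -1.0]]
contact_force: [0.8, 0.2, -2.5]
finger_gap: 0.123
```

```bash
python3 where.py
```

```text
t 11.45 yaw 0.255 hanger in post x 2.8 y -0.6 z 124.1 mm; F post x 0.8 y 0.0 z -2.5 gap 0.123 tilt [0.001  0.0003] tq [ 0.05 -0.37  0.05]
```

>>> apply_moves([
  [[0,0,0],[-0.0015,0,0],255],
  [[0,0,0],[-0.0015,0,0],255],
  [[0,0,0],[0,0,0],255],
  [[0,0,0],[0,0,0],255],
])

```text
time_s: 11.78
tool_pos: [0.5404, 0.0948, 0.1646]
orientation: [[0.968, 0.252, 0.001], [0.252, -0.968, 0.0], [0.001, 0.0, -1.0]]
contact_force: [1.5, 0.1, -3.5]
finger_gap: 0.125
```

```bash
python3 where.py
```

```text
t 11.78 yaw 0.255 hanger in post x -0.4 y -0.6 z 124.1 mm; F post x 1.5 y -0.3 z -3.5 gap 0.125 tilt [0.0007 0.0001] tq [ 0.1  -0.51  0.07]
```

>>> apply_moves([
  [[0,0,0],[-0.001,0,0],255],
  [[0,0,0],[-0.001,0,0],255],
  [[0,0,0],[0,0,0],255],
])

```text
time_s: 12.03
tool_pos: [0.5402, 0.0949, 0.1649]
orientation: [[0.968, 0.252, 0.004], [0.252, -0.968, 0.001], [0.004, -0.0, -1.0]]
contact_force: [5.5, 1.8, -4.0]
finger_gap: 0.126
```

```bash
python3 where.py
```

```text
t 12.03 yaw 0.255 hanger in post x -0.4 y -0.5 z 124.2 mm; F post x 5.8 y 0.3 z -4.0 gap 0.126 tilt [0.0043 0.0012] tq [ 0.35 -1.44  0.09]
```

>>> apply_moves([
  [[0,0,0],[0,0,0.0015],255],
  [[0,0,0],[0,0,0.0015],255],
  [[0,0,0],[0,0,0.0015],255],
  [[0,0,0],[0,0,0.0015],255],
  [[0,0,0],[0,0,0],255],
  [[0,0,0],[0,0,0],255],
])

```text
time_s: 12.53
tool_pos: [0.5402, 0.0948, 0.1593]
orientation: [[0.968, 0.252, 0.004], [0.252, -0.968, 0.001], [0.004, -0.0, -1.0]]
contact_force: [5.8, 1.2, 0.3]
finger_gap: 0.122
```

```bash
python3 where.py
```

```text
t 12.53 yaw 0.255 hanger in post x -0.5 y -0.5 z 118.6 mm; F post x 5.9 y -0.3 z 0.3 gap 0.122 tilt [0.0041 0.0011] tq [ 0.18 -1.1   0.04]
```

>>> apply_moves([
  [[0,0,0],[0,0,0.001],255],
  [[0,0,0],[0,0,0.001],255],
  [[0,0,0],[0,0,0.001],255],
  [[0,0,0],[0,0,0],255],
  [[0,0,0],[0,0,0],255],
])

```text
time_s: 12.95
tool_pos: [0.5402, 0.0949, 0.1563]
orientation: [[0.968, 0.252, 0.004], [0.252, -0.968, 0.001], [0.004, -0.0, -1.0]]
contact_force: [4.2, 1.4, -0.4]
finger_gap: 0.129
```

```bash
python3 where.py
```

```text
t 12.95 yaw 0.255 hanger in post x -0.4 y -0.5 z 115.7 mm; F post x 4.4 y 0.3 z -0.4 gap 0.129 tilt [0.0041 0.0011] tq [ 0.24 -1.05  0.05]
```

>>> apply_moves([
  [[0,0,0],[0,0,0.001],255],
  [[0,0,0],[0,0,0.001],255],
  [[0,0,0],[0,0,0],255],
  [[0,0,0],[0,0,0],255],
])

```text
time_s: 13.28
tool_pos: [0.5402, 0.0948, 0.1544]
orientation: [[0.968, 0.252, 0.004], [0.252, -0.968, 0.001], [0.004, 0.0, -1.0]]
contact_force: [4.7, 1.1, 0.8]
finger_gap: 0.122
```

```bash
python3 where.py
```

```text
t 13.28 yaw 0.255 hanger in post x -0.5 y -0.6 z 113.7 mm; F post x 4.8 y -0.1 z 0.8 gap 0.122 tilt [0.0041 0.001 ] tq [ 0.21 -1.01  0.08]
```

>>> apply_moves([
  [[0,0,0],[0,0,0.001],255],
  [[0,0,0],[0,0,0.001],255],
  [[0,0,0],[0,0,0],255],
  [[0,0,0],[0,0,0],255],
])

```text
time_s: 13.62
tool_pos: [0.5403, 0.0947, 0.1536]
orientation: [[0.968, 0.252, 0.004], [0.252, -0.968, 0.001], [0.005, 0.0, -1.0]]
contact_force: [3.7, -0.6, 10.9]
finger_gap: 0.123
```

```bash
python3 where.py; python3 - <<'E'
from h import *
c=cam('scene'); cv2.imwrite('pics/s5.png',cv2.resize(c['img'][150:240,340:440],(800,600)[:1]+(600,) if 0 else (660,594),interpolation=3))
E
```

```text
t 13.62 yaw 0.255 hanger in post x -0.4 y -0.7 z 112.9 mm; F post x 3.4 y -1.5 z 10.9 gap 0.123 tilt [0.0045 0.0008] tq [ 0.01 -0.18  0.1 ]
```

View pics/s5.png

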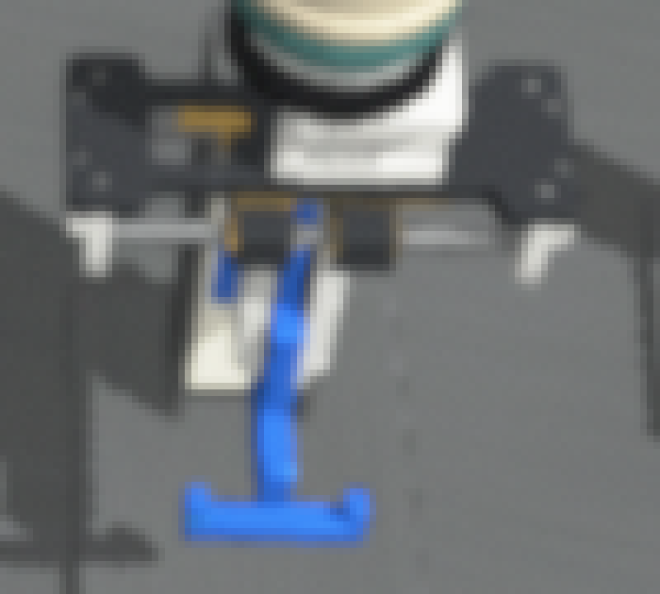

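>>> apply_moves([
  [[0,0,0],[0,0,0.0006],255],
  [[0,0,0],[0,0,0],255],
  [[0,0,0],[0.001,0,-0.0005],255],
  [[0,0,0],[0,0,0],255],
  [[0,0,0],[0,0,0],180],
  [[0,0,0],[0,0,0],140],
  [[0,0,0],[0,0,0],100],
  [[0,0,0],[0,0,0],60],
  [[0,0,0],[0,0,0],60],
  [[0,0,0],[0,0,0],60],
  [[0,0,0],[0,0,0],60],
  [[0,0,0],[0,0,0],60],
  [[0,0,0],[0,0,0],60],
])

```text
time_s: 14.75
tool_pos: [0.5391, 0.0945, 0.1513]
orientation: [[0.968, 0.252, -0.0], [0.252, -0.968, -0.0], [-0.0, 0.0, -1.0]]
contact_force: [0.3, 0.3, 0.4]
finger_gap: 0.727
```

```bash
python3 where.py
```

```text
t 14.75 yaw 0.255 hanger in post x -1.7 y -0.6 z 110.9 mm; F post x 0.3 y 0.2 z 0.4 gap 0.727 tilt [-0.0001 -0.0001] tq [-0.02  0.02  0.03]
```

Free. Rise straight up, then back off and look.

>>> apply_moves([
  [[0,0,0],[0,0,-0.01],60],
  [[0,0,0],[0,0,-0.02],60],
  [[0,0,0],[0,0,-0.025],60],
  [[0,0,0],[0,0,-0.03],60],
  [[0,0,0],[0,0,-0.03],60],
  [[0,0,0],[0,0,-0.03],60],
  [[0,0,0],[0,0,-0.03],60],
  [[0,0,0],[0.02,0,-0.02],60],
  [[0,0,0],[0.02,0.01,-0.01],60],
  [[0,0,0],[0.02,0.02,0],60],
  [[0,0,0],[0,0.03,0],60],
  [[0,0,0],[0,0.035,0],60],
  [[0,0,0],[0,0.035,0],60],
  [[0,0,0],[0,0.035,0],60],
  [[0,0,0],[0,0.035,0],60],
  [[0,0,0],[0,0.03,0],60],
  [[0,0,0],[0,0,0],60],
  [[0,0,0],[0,0,0],60],
])

```text
time_s: 16.25
tool_pos: [0.655, -0.1153, 0.3566]
orientation: [[0.969, 0.248, -0.0], [0.248, -0.969, -0.0], [-0.0, 0.0, -1.0]]
contact_force: [0.4, 0.4, 0.6]
finger_gap: 0.766
```

```bash
python3 - <<'E'
from h import *
for n in('scene','wrist','top'):
    c=cam(n); cv2.imwrite(f'pics/f_{n}.png',c['img'])
    if n!='wrist':
        print(n,[(t,[(np.round(r['at'],3).tolist(),round(r['p'],2)) for r in eyes.tip_of(n,t)][:2]) for t in('hanger','bowl','jug','cup','tamper','jar')])
        v=c['img'].copy() 
        u=proj(c,[.5,.085,.15])[0].astype(int); v=v[u[1]-45:u[1]+45,u[0]-45:u[0]+45]; cv2.imwrite(f'pics/fc_{n}.png',cv2.resize(v,(594,594),interpolation=3))
E
```

```text
scene [('hanger', [([0.482, 0.081, 0.118], 0.63), ([0.416, -0.434, 0.004], 0.42)]), ('bowl', [([0.472, -0.274, -0.007], 0.62)]), ('jug', [([0.42, -0.436, 0.002], 0.88)]), ('cup', [([0.748, 0.026, -0.0], 0.94), ([0.477, 0.078, 0.106], 0.35)]), ('tamper', [([0.709, -0.244, 0.0], 0.7), ([0.471, -0.278, -0.003], 0.68)]), ('jar', [([0.733, 0.226, 0.002], 0.73)])]
top [('hanger', [([0.481, 0.078, 0.113], 0.53)]), ('bowl', [([0.467, -0.279, 0.004], 0.6)]), ('jug', [([0.418, -0.434, 0.0], 0.75)]), ('cup', [([0.747, 0.021, 0.003], 0.69)]), ('tamper', [([0.71, -0.246, 0.002], 0.85)]), ('jar', [([0.735, 0.224, -0.002], 0.75)])]
```

View pics/fc_scene.png

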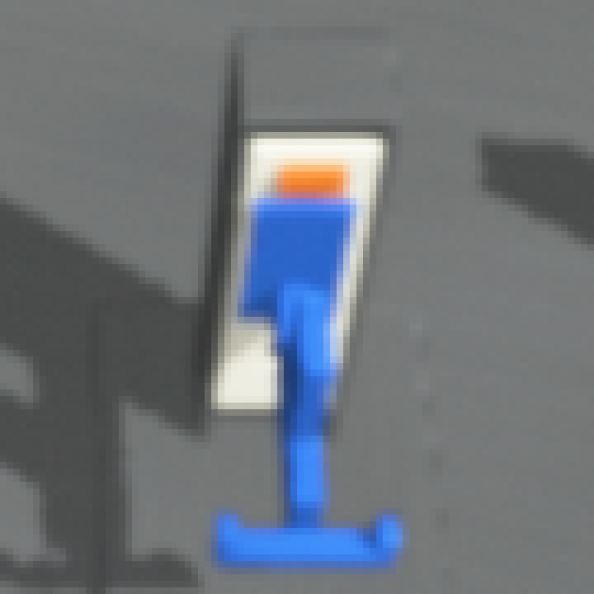

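View pics/f_wrist.png

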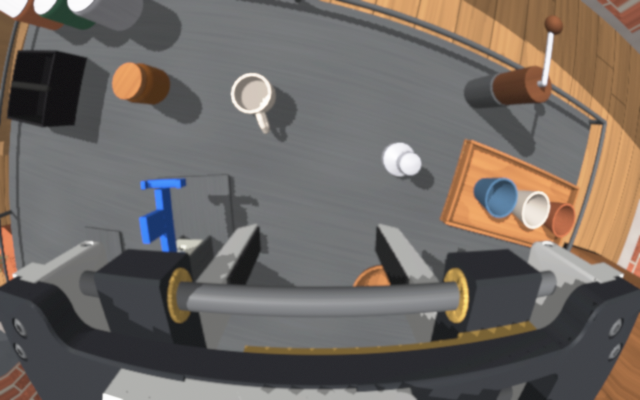

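```bash
python3 - <<'E'
from fitp import *
a=cv2.imread('pics/a_scene.png'); b=cv2.imread('pics/f_scene.png'); k=(slice(165,185),slice(370,395))
org=lambda i:np.clip((i[k].astype(float)[...,2]-i[k].astype(float)[...,0]-40)/100,0,1)
for n,i in(('a',a),('b',b)):
    o=org(i); yy,xx=np.mgrid[:20,:25]; print(n,o.sum(),(o*xx).sum()/o.sum()+370,(o*yy).sum()/o.sum()+165)
    print(o.sum(1).round(1))
cv2.imwrite('pics/cmp.png',cv2.resize(np.hstack([a[160:190,365:400],b[160:190,365:400]]),None,fx=10,fy=10,interpolation=0))
c=cam('scene')
for x in(0,6): 
    o=hull(c,T([.479,.0797,.256],0)(boxc((x-6,x,-13,13,195,209))),4); print(x,np.where(o.any(1))[0][[0,-1]]/4)
E
```

```text
a 49.900000000000006 382.86933867735473 173.95230460921843
[ 0.   0.   0.   0.   0.   0.   1.7  8.5 10.2 10.2 10.   7.9  1.4  0.
  0.   0.   0.   0.   0.   0. ]
b 42.35 382.93388429752065 173.58559622195986
[ 0.   0.   0.   0.   0.   0.   1.6  8.3 10.2 10.2  9.8  2.2  0.   0.
  0.   0.   0.   0.   0.   0. ]
0 [170.25 175.75]
6 [172.  177.5]
```

View pics/cmp.png

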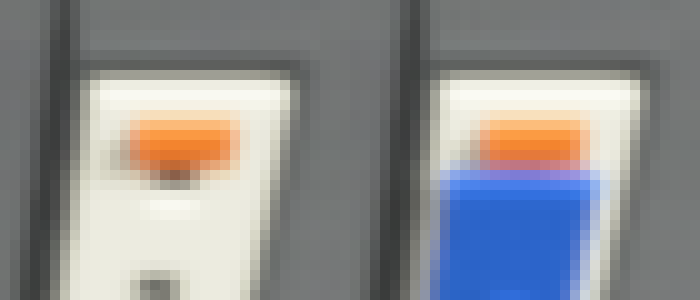

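The catch has the same outline, bright top face and shadow as at the start, so it is out and above the plate. Handing in.

```bash
python3 -c "
from workcell import arm
print(arm.finish_job())"
```

```text
the job is handed in; nothing more can be done
None
```

The hanger arm is fitted to the larger, white-stripped post and the job is handed in; no verdict was reported. The robot clock read about 16.5 s of the 54 s allowed.

**What I did:** I gripped the hanger by its fin, lifted it and turned it in line with the post. Both tabs went in on the first try, and I felt the plate meet the strip at about 6 N. I then slid it down about 11 mm until it stopped, with about 11 N upward on the tool. That puts home at about 113 mm, so the strip sits about 8 mm above mid height. I then let go and backed the arm clear.

**Last checks:**
- **Catch:** in the scene picture the orange catch has the same outline, top face and shadow as before the job, and shows just above the plate. I had no direct reading of the catch joint.
- **Hanger position:** the networks put its origin at about (0.482, 0.080), height 113 mm from the top camera and 118 mm from the scene camera. Those two differ by 5 mm, but both are inside the 92–119 mm limit and roughly agree with the height I felt.
- **Other things:** the bowl, jug, cup, tamper and jar are all within about 5 mm of where they were first seen.

**Disagreements along the way:** before the insertion, fits from different cameras disagreed on the strip height (+8 to +13 mm) and by about 3 mm on how far out the strip's face stands. Feeling for contact settled both.

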